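# Eject a soap bar and lay it on the draining tray

## Robot

A 6-joint arm with a two-finger parallel gripper is mounted at the origin on the work surface. World frame = base frame: x ahead of the robot, y to its left, z up, the work surface at z = 0. Lengths are in m, angles in degrees, forces in N, time in s.
With the tool pointing down it reaches from about 0.4 to 0.825 m from the base axis. Payload 7 kg.
Tool frame: the origin (TCP) lies on the centre line of the jaws, within the pads' length; the fingertips stand 19 mm ahead of it and the grasp point (between the pads) is the TCP; z points along the fingers, y is the line along which they close (so a half turn about z gives the same grasp; the last joint's range is limited). The gripper opens to 88 mm and grips with 3 to 60 N. Pads are 19 mm wide; open, the fingers measure 130 mm over their backs; the gripper's body (78 mm by 193 mm) begins 47 mm behind the grasp point.
Start: joints at [-46.633, 20.546, 0.682, 0, -70.136, -16.507], TCP at [0.305, -0.602, 0.246] pointing down, gripper open.
Joint ranges: [-176.03, 176.03], [-82.01, 121.73], [-58.28, 71.71], [-173.87, 95.51], [-174.79, -0.11], [-173.66, 173.66]. Speed limits (degrees/s): [136.94, 136.94, 172.46, 180, 180, 180].

## Interface

Orientations are given as [roll, pitch, yaw] about the fixed x, y, z axes, in that order (R = Rz(yaw) Ry(pitch) Rx(roll)).
In Python, from plant import ctrl gives the robot as it stands.
- The arm moves only by the tool move_arm, never from a script. Its argument "motion" is a list of rows, each a list of 3 entries, a list of its own where there are three numbers: the shift along the tool's x, y, z in mm, then the turn, a rotation vector about the tool's x, y, z in degrees, then the closure, from 0 (fully open) to 1 (shut). A call has 1 to 10 rows; each row is the pose to reach, as a shift and turn from the pose commanded when the call began, along the tool's axes at that moment; what a row does not reach only later rows make up. A row lasts 1/12 s, in which the tool goes at most 41.7 mm and 7.16 degrees, less where a joint would pass 70% of its speed; a pose out of reach is approached as far as the arm can. A call with a gripper value outside its range is refused whole. The fingers move at their own pace and stop on an object; the grip force is fixed at half the most. Time passes only in rows, so rows that repeat a pose let the fingers close. It gives the time, the measured TCP pose, the force, the opening and the grip force at its end, in the units of the state.
- ctrl.get_obs(): the state, without advancing time (a new reading comes with each control period).
- ctrl.snapshot(name): name is "scene" or "top" or "wrist"; returns a dict with "color" (420x560x3 uint8, blue, green, red), "camera_matrix" (3x3 intrinsics, pixels), "k1" (the pictures are not rectified: a ray, as slopes to the right and down, at radius r is drawn at 1 + k1 r^2 times it, then the intrinsics apply), "cam_to_world" (4x4, takes a point from camera to world coordinates). Camera axes: x right, y up, looking along -z (the intrinsics and any distortion apply to the point x, -y, -z); pixel columns grow to the right and rows downward; lengths in m; the calibration is good to about 2 mm. A picture is of the moment at which its call begins. There is no depth.
- ctrl.close_job(): hands the job in; it is judged then, once.
The state is a dict: "clock": time; "joint_pos": joint angles; "qvel": joint speeds; "tau": joint torques, N m; "tool_pos": TCP position; "orientation": TCP orientation; "force": force on the tool from outside, world axes, zero at the start; "moment": the same for the moment, N m; "opening": finger opening in m; "gripper_force": force on a finger pad.
Only numpy, scipy, OpenCV 4.12 (cv2) and the standard library are available. Lean on these libraries where they do the work, as an engineer would, in place of code of your own. Each camera call takes 0.05 s, during which the arm holds its last target. There are 200 camera calls.

## Task

On the aluminium soap mould, throw the ejector lever from its first notch into the middle one of its three notches, the one the engraved arrow points at, and leave it there, which raises the bar of soap. Then lift the bar out of the mould and set it down gently (do not drop it), lying flat on the wooden slats inside the slatted tray, not in the plain tray. Leave the other things on the worktop where they are.

Things in the scene. Friction and masses are not known exactly. Their poses are not given: they have to be found in the camera images.
- soap_mould: Fixed aluminium mould block, 160 (x) x 120 (y) x 70 mm high, on a dark steel foot plate 8 mm thick, x -100 to 100, y -160 to 10 mm. Origin on the worktop under the block's centre, z up. A cavity 93 (x) x 59 (y) mm, open at the top, in its middle holds the soap bar. On its -y side stand the notched quadrant plate (y -100 mm) and the ejector lever (y -125 mm).
- ejector_lever (a joint): Lever angle, rad, about the mould's +y: 0 in the first notch (start; leaning 0.6 rad to the mould's -x), 0.6 in the middle, marked notch (upright), 1.2 in the last; stops at -0.06 and 1.26. A friction brake holds it wherever it is left; moving it takes about 3 N at the knob. The pusher under the bar rises evenly with it: 24 mm at the middle notch, 48 mm at the last.
- lever_knob (a point): Centre of the lever's black ball knob, 36 mm across, 150 mm from the pivot, on a flat steel bar 12 mm (in the swing plane) x 8 mm. Moves with the lever: in the mould's frame at (-85, -125, 164) mm in the first notch, (0, -125, 190) mm in the middle one. It can be gripped from above across the mould's y axis, or pushed.
- marked_notch (a point): The middle of the three notches in the curved rim of the steel quadrant plate, (0, -100, 117) mm in the mould's frame, 24 mm wide; the 9 mm wide tooth on the lever lies in it when the lever is within 0.1 rad of upright. The plate is 6 mm thick, its rim 85 mm from the pivot, its top 125 mm above the worktop. A flat dark arrow on the mould's top points at this notch.
- lever_pivot (a point): Point on the lever's hinge axis in the knob's swing plane, at (0, -125, 40) mm in the mould's frame; the axis is the mould's y axis.
- soap_bar: Cream bar of soap, 90 (x) x 56 (y) x 30 mm high, about 150 g. Origin at the centre of its underside. Starts in the mould's cavity, axes as the mould's, its top flush with the mould's top (70 mm above the worktop). With the lever in the middle notch its top stands 24 mm proud, the bar loose in the cavity, and it can be gripped from above across its 56 mm width.
- slat_tray: Fixed white tray, 130 (x) x 160 (y) mm outside, 4 mm walls 22 mm high, with five flat wooden slats across its inside, their tops 12 mm above the worktop. Origin on the worktop under its centre, z up.
- plain_tray: Fixed white tray of the same outside size and wall height without slats: not the one wanted. Origin on the worktop under its centre. The two trays may stand either way round, one nearer the robot and one farther.
- bottle: Blue plastic bottle, 64 mm across, 190 mm high, upright beyond the mould; origin under its centre. Bystander.
- mug: White mug, 80 mm across, 90 mm high; origin under its centre. Bystander.
- tin: Round steel tin, 66 mm across, 50 mm high, between robot and mould; origin under its centre. Bystander.
- cured_bar: Brown bar of soap, 90 x 56 x 30 mm, lying left of the trays; origin under its centre. Bystander.
- scrub_brush: Brush with a wooden handle, lying flat left of the trays. Bystander.
- spatula: Steel spatula with a wooden handle, lying flat right of the mould. Bystander.
Mind the look-alikes: they are no part of the job. Leave any green look-alike of the soap_bar alone. What is shaped like the slat_tray but yellow is not meant.

How it is judged:
By the outcome, as a careful person would: the job done as asked, in the order asked, and still so for the second after the job is handed in, with the robot touching nothing.
It also fails if it takes over 48 s, if anything falls off the work surface, if the arm or the gripper's body presses on something with over 40 N, if the wrist force passes 120 N, or if a joint passes its speed limit or range.

## Working session

There is one attempt and no reset: what is moved stays moved. The work goes in short steps, Python scripts to look and compute and a tool call to move; the robot and the scene stay as the last step left them, time stands still between calls to the robot, and variables do not carry over. Pictures are saved under pics/ and viewed, at most 10 in all, crops included, and the job is handed in when it is done.

Besides the shell and the picture viewer there is one more tool, called after ">>>" by a JSON object that holds its "fn" and its "kwargs", one argument or row to a line. move_arm: Moves the arm, as the interface text tells. Its arguments: {"type":"object","properties":{"motion":{"type":"array"}},"required":["motion"]}

```bash
mkdir -p pics
cat > h.py <<'E'
import numpy as np, cv2
from plant import ctrl
from scipy.spatial.transform import Rotation as R
def snap(n,f):
    s=ctrl.snapshot(n); cv2.imwrite('pics/'+f+'.png',s['color']); np.savez('pics/'+f+'.npz',**{k:np.array(s[k]) for k in s}); return s
def load(f): return dict(np.load('pics/'+f+'.npz'))
def ray(s,u,v):
    K=s['camera_matrix']; k=float(s['k1'])
    d=np.array([[[u,v]]],float); p=cv2.undistortPoints(d,K,np.array([k,0,0,0.]))[0,0]
    T=s['cam_to_world']; r=T[:3,:3]@np.array([p[0],-p[1],-1]); return T[:3,3],r
def onz(s,u,v,z):
    o,r=ray(s,u,v); return o+r*(z-o[2])/r[2]
def proj(s,P):
    T=s['cam_to_world']; c=T[:3,:3].T@(np.array(P,float)-T[:3,3]); a=np.array([c[0]/-c[2],-c[1]/-c[2]])
    a=a*(1+float(s['k1'])*(a@a)); K=s['camera_matrix']; return K[:2,:2]@a+K[:2,2]
E
python3 - <<'E'
from h import *
a=snap('top','top0');b=snap('scene','scene0')
for s in(a,b): print(s['camera_matrix'].round(1).tolist(),s['k1'],np.round(s['cam_to_world'],3).tolist())
print(ctrl.get_obs())
E
```

```text
[[525.0, 0.0, 277.7], [0.0, 525.0, 202.5], [0.0, 0.0, 1.0]] -0.056410179317835395 [[-0.021, 0.989, -0.147, 0.285], [-1.0, -0.024, -0.017, -0.02], [-0.02, 0.147, 0.989, 1.617], [0.0, 0.0, 0.0, 1.0]]
[[536.6, 0.0, 286.0], [0.0, 536.6, 211.9], [0.0, 0.0, 1.0]] 0.06858551907613912 [[0.813, -0.48, 0.33, 1.077], [0.583, 0.657, -0.479, -0.794], [0.013, 0.581, 0.813, 1.475], [0.0, 0.0, 0.0, 1.0]]
{'clock': 0.1, 'joint_pos': array([-4.66325423e+01,  2.05867445e+01,  6.39605859e-01, -1.74062689e-02,
       -7.01331924e+01, -1.65080417e+01]), 'qvel': array([-0.04317631, -0.07130069, -0.00351168,  0.02785492, -0.02698465,
        0.09120163]), 'tau': array([-4.76956266e-04, -5.84165311e+01,  2.93751258e+01,  7.01552153e+00,
        1.01535057e-02, -4.69321947e-05]), 'tool_pos': array([ 0.30478531, -0.60183604,  0.24472842]), 'orientation': array([ 1.79918330e+02, -7.13871499e-03, -1.53146506e+02]), 'force': array([ 0.03378672, -0.3148842 ,  0.07563533]), 'moment': array([ 0.01103292,  0.04048921, -0.01294517]), 'gripper_force': 0.0, 'opening': 0.0877736168071913}
```

View pics/top0.png

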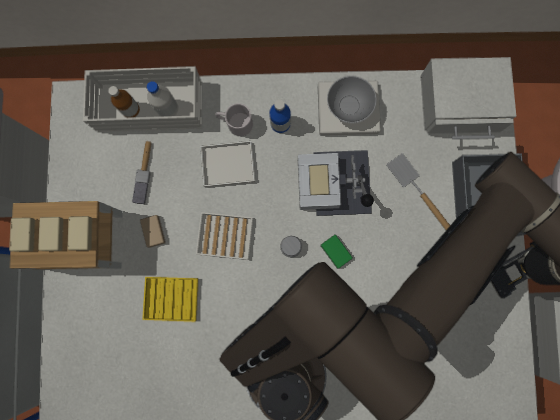

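View pics/scene0.png

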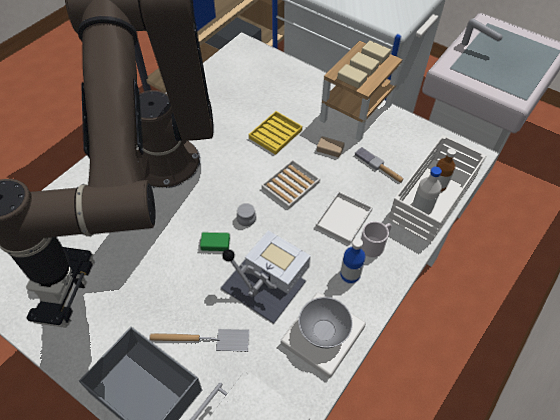

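The top view shows the white slatted tray at (227,237), the plain tray at (230,165) and a yellow look-alike at (171,299). The cream bar is in the mould at (319,180), with a green look-alike at (337,251) and the brown cured bar at (152,231). The lever knob is at (367,200), leaning towards the robot. The white tray with slats and the cream bar in the mould fit the description. I'll confirm both in one crop.

Run:
```python
from h import *
a=load('top0');b=load('scene0');im=a['color'];hsv=cv2.cvtColor(im,cv2.COLOR_BGR2HSV)
c=cv2.resize(im[130:275,190:400],None,fx=3.8,fy=3.8,interpolation=cv2.INTER_CUBIC);cv2.imwrite('pics/crop0.png',c)
def show(n,s,m,box,z):
    x0,y0,x1,y1=box;q=np.zeros(m.shape,np.uint8);q[y0:y1,x0:x1]=m[y0:y1,x0:x1]*255
    cs=cv2.findContours(q,cv2.RETR_EXTERNAL,cv2.CHAIN_APPROX_NONE)[0];c=max(cs,key=cv2.contourArea)
    P=np.array([onz(s,*p[0],z)[:2] for p in c]);r=cv2.minAreaRect((P*1000).astype(np.float32))
    print(n,cv2.contourArea(c),np.round(r[0],1),np.round(r[1],1),round(r[2],1),cv2.minEnclosingCircle(c));return c
H,S,V=[hsv[...,i].astype(int) for i in range(3)]
print('px',hsv[180,319],hsv[165,308],hsv[160,345],hsv[237,220],hsv[237,203],hsv[200,367])
cream=(S>50)&(V>120)&(H>15)&(H<35)
show('soap',a,cream,(295,150,345,212),.07)
show('slats',a,(S>45)&(V>90)&(H<30),(195,205,260,265),.012)
hb=cv2.cvtColor(b['color'],cv2.COLOR_BGR2HSV).astype(int)
show('soapS',b,(hb[...,1]>50)&(hb[...,2]>120)&(hb[...,0]>15)&(hb[...,0]<35),(240,225,315,285),.07)
show('knobT',a,V<35,(355,190,378,212),.16)
show('knobS',b,hb[...,2]<40,(218,245,238,266),.16)
```

```text
px [ 23  62 151] [100   6 118] [113  26  39] [ 24  16 164] [ 23  16 145] [120   7  36]
soap 460.0 [ 584.  -118.3] [53.7 85.4] 88.6 ((318.5, 179.5), 15.953156471252441)
slats 138.0 [432.  229.4] [ 14.3 118.6] 82.8 ((206.5, 234.0), 19.319778442382812)
soapS 391.0 [ 582.3 -117. ] [87.  52.4] 1.0 ((277.0, 256.5), 16.07025718688965)
knobT 108.5 [ 504.  -244.7] [33.6 32.3] 42.7 ((366.69000244140625, 199.86000061035156), 6.368433475494385)
knobS 87.0 [ 496.9 -238.4] [28.4 37. ] 39.0 ((227.5, 255.0), 6.103377819061279)
```

View pics/crop0.png

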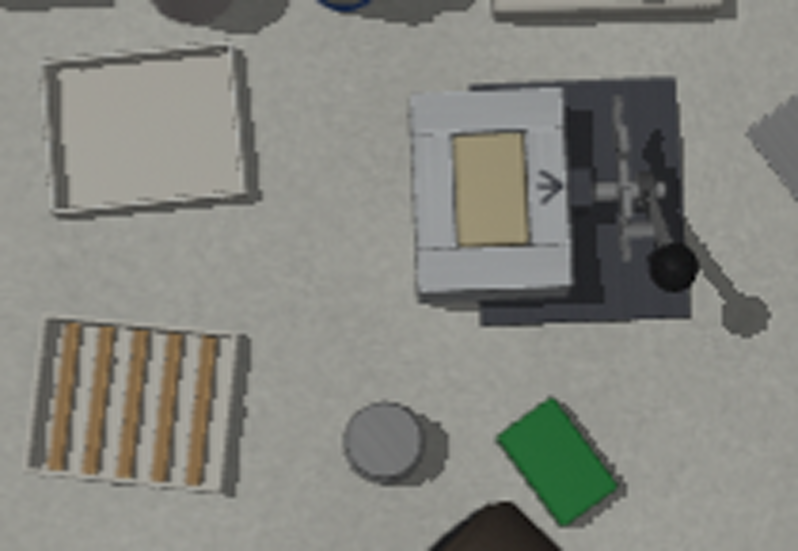

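The crop confirms the targets: the white tray with brown slats at crop (135,405), and the cream bar in the aluminium mould at (490,188) with the arrow pointing right at the quadrant. The knob is at (673,267). Next I'll compute poses from the corners.

Run:
```python
from h import *
a=load('top0');b=load('scene0')
def cr(p,z): return onz(a,p[0]/3.8+190-.37,p[1]/3.8+130-.37,z)[:2]*1000
def seg(p,q,z,n):
    d=cr(q,z)-cr(p,z);print(n,cr(p,z).round(1),cr(q,z).round(1),'len',np.linalg.norm(d).round(1),'ang',np.degrees(np.arctan2(d[1],d[0])).round(2))
seg((690,318),(676,78),.008,'foot -y edge (x dir)')
seg((690,318),(480,326),.008,'foot -x edge (y dir)')
seg((572,288),(563,88),.07,'mould -y edge'); seg((418,290),(408,95),.07,'mould +y edge')
seg((563,88),(408,95),.07,'mould +x edge')
seg((459,246),(454,136),.07,'soap +y edge');seg((528,243),(526,130),.07,'soap -y edge')
# tray rim outer
seg((248,338),(47,320),.022,'tray +x');seg((233,494),(30,466),.022,'tray -x');seg((233,494),(248,338),.022,'tray -y');seg((30,466),(47,320),.022,'tray+y')
for p,q in [((58,468),(71,324)),((93,472),(106,328)),((127,476),(140,332)),((160,480),(174,334)),((195,483),(209,339))]: seg(p,q,.012,'slat')
# knob triangulate
o1,r1=ray(a,366.7,199.9);o2,r2=ray(b,227.5,255.)
A=np.c_[r1,-r2];t=np.linalg.lstsq(A,o2-o1,rcond=None)[0];print('knob',((o1+r1*t[0])*1e3).round(1),((o2+r2*t[1])*1e3).round(1))
# hsv blobs slats
hsv=cv2.cvtColor(a['color'],cv2.COLOR_BGR2HSV).astype(int)
m=((hsv[...,1]>60)&(hsv[...,0]<25)&(hsv[...,2]>70)).astype(np.uint8);m[:205]=0;m[265:]=0;m[:,:198]=0;m[:,260:]=0
n,l,st,ce=cv2.connectedComponentsWithStats(m)
for i in range(1,n):
    if st[i,4]>30:
        ys,xs=np.where(l==i);P=np.array([onz(a,x,y,.012)[:2]*1e3 for x,y in zip(xs,ys)]).astype(np.float32)
        v=cv2.fitLine(P,cv2.DIST_L2,0,.01,.01).ravel();print('slat',st[i,4],P.mean(0).round(1),np.degrees(np.arctan2(v[1],v[0])).round(1),np.ptp(P,axis=0).round(0))
```

```text
foot -y edge (x dir) [ 484.2 -280. ] [ 684.3 -278.1] len 200.1 ang 0.55
foot -x edge (y dir) [ 484.2 -280. ] [ 481.7 -109.4] len 170.6 ang 90.81
mould -y edge [ 502.4 -178.8] [ 663. -178.] len 160.6 ang 0.29
mould +y edge [503.7 -58.3] [660.4 -54.7] len 156.7 ang 1.32
mould +x edge [ 663. -178.] [660.4 -54.7] len 123.3 ang 91.2
soap +y edge [537.8 -91.5] [626.2 -90.2] len 88.4 ang 0.8
soap -y edge [ 538.9 -145.7] [ 629.6 -147.4] len 90.7 ang -1.07
tray +x [474.7  78.4] [493.2 241.1] len 163.7 ang 83.52
tray -x [349.8  92.3] [375.6 254.9] len 164.6 ang 81.0
tray -y [349.8  92.3] [474.7  78.4] len 125.7 ang -6.34
tray+y [375.6 254.9] [493.2 241.1] len 118.4 ang -6.7
slat [374.1 233.9] [490.8 223.1] len 117.2 ang -5.31
slat [370.3 205.6] [486.8 194.5] len 117.1 ang -5.45
slat [366.5 178.2] [482.9 166.8] len 117.0 ang -5.58
slat [362.7 151.6] [480.6 139.1] len 118.6 ang -6.04
slat [359.7 123.4] [475.9 110.7] len 116.9 ang -6.25
knob [ 502.1 -243.1  169.3] [ 500.9 -244.4  169.3]
slat 161 [430.8 228.9] -7.3 [117.  25.]
slat 157 [428.9 200.9] -7.2 [117.  22.]
slat 155 [424.4 173.2] -7.3 [117.  22.]
slat 158 [421.2 145.5] -7.4 [120.  23.]
slat 156 [418.5 117.7] -7.3 [120.  23.]
```

```bash
cat >> h.py <<'E'
def plan(pts,yaw=None,pose=None):
    o=ctrl.get_obs(); p=np.array(o['tool_pos'])*1e3; r=R.from_euler('xyz',o['orientation'],degrees=True)
    print('t',o['clock'],'p',p.round(1),'rpy',np.round(o['orientation'],2),'F',np.round(o['force'],1),'open',round(o['opening'],4),'gf',o['gripper_force'],'q',np.round(o['joint_pos'],0))
    for q in pts: print(q,'->',r.inv().apply(np.array(q,float)-p).round(1))
    if yaw is not None: print('turn',(r.inv()*R.from_euler('xyz',[180,0,yaw],degrees=True)).as_rotvec(degrees=True).round(2))
E
python3 -c "
from h import *
plan([(501,-244,260),(501,-244,164)],-179.2)"
```

```text
t 0.1 p [ 304.8 -601.8  244.7] rpy [ 1.7992e+02 -1.0000e-02 -1.5315e+02] F [ 0.  -0.3  0.1] open 0.0878 gf 0.0 q [-47.  21.   1.  -0. -70. -17.]
(501, -244, 260) -> [-336.7  230.6  -15. ]
(501, -244, 164) -> [-336.7  230.5   81. ]
turn [ 0.08 -0.03 26.05]
```

>>> {"fn": "move_arm", "kwargs": {
  "motion": [
    [[-34,23,-15],[0,0,3],0],
    [[-68,46,-15],[0,0,6],0],
    [[-101,69,-15],[0,0,9],0],
    [[-135,92,-15],[0,0,12],0],
    [[-168,115,-15],[0,0,15],0],
    [[-202,138,-15],[0,0,18],0],
    [[-236,161,-15],[0,0,21],0],
    [[-270,184,-15],[0,0,24],0],
    [[-304,208,-15],[0,0,26],0],
    [[-337,231,-15],[0,0,26],0]
  ]
}}

```text
clock: 0.93
tool_pos: [0.5016, -0.2417, 0.2605]
orientation: [180.0, -0.0, -179.3]
force: [1.0, -1.1, -0.5]
opening: 0.0876
gripper_force: 0.0
```

Run:
```python
from h import *
plan([(501,-244,260),(501,-244,164)],-179.2)
s=snap('wrist','w1')
print(proj(s,[.501,-.244,.164]),proj(s,[.5835,-.118,.07]))
```

```text
t 0.9333 p [ 501.6 -241.7  260.5] rpy [ 1.7999e+02 -1.0000e-02 -1.7927e+02] F [ 1.  -1.1 -0.5] open 0.0876 gf 0.0 q [ -6.   9. -13.  -0. -68. -84.]
(501, -244, 260) -> [ 0.6 -2.3  0.5]
(501, -244, 164) -> [ 0.6 -2.3 96.5]
turn [ 0.01 -0.01 -0.07]
[275.24544339 223.85335423] [399.08257867 271.41285313]
```

View pics/w1.png

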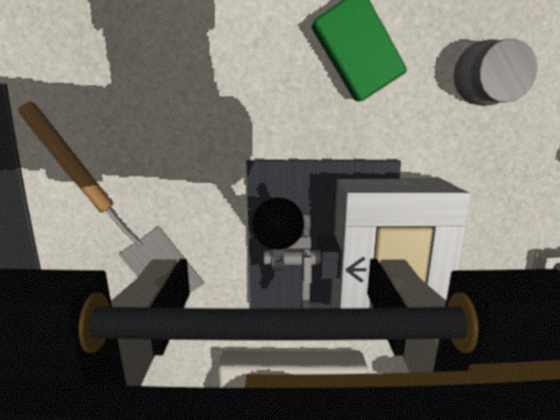

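The wrist view shows the knob at (278,223), against a predicted (275,224), so it agrees to about 2 mm. I'll descend and grip.

>>> {"fn": "move_arm", "kwargs": {
  "motion": [
    [[0,-1,20],[0,0,0],0],
    [[0,-1,45],[0,0,0],0],
    [[0,-1,70],[0,0,0],0],
    [[0,-1,88],[0,0,0],0],
    [[0,-1,96],[0,0,0],0],
    [[0,-1,96],[0,0,0],0.3],
    [[0,-1,96],[0,0,0],0.5],
    [[0,-1,96],[0,0,0],0.6],
    [[0,-1,96],[0,0,0],0.7],
    [[0,-1,96],[0,0,0],0.7]
  ]
}}

```text
clock: 1.82
tool_pos: [0.5018, -0.245, 0.1657]
orientation: [-180.0, 0.1, -179.1]
force: [-0.6, -0.2, -0.5]
opening: 0.0598
gripper_force: 0.0
```

Run:
```python
from h import *
print(ctrl.get_obs()['gripper_force'])
th=np.radians(.8);c=np.array([583.5,-118.])
def w(a):
    x,z=-150*np.sin(.6-a),40+150*np.cos(.6-a);return (c[0]+x*np.cos(th)+125*np.sin(th),c[1]+x*np.sin(th)-125*np.cos(th),z)
for a in np.arange(0,.61,.075):print(round(a,3),np.round(np.array(w(a))-np.array(w(0)),1))
plan([w(.6)])
```

```text
0.0
0.0 [0. 0. 0.]
0.075 [9.5 0.1 6. ]
0.15 [19.4  0.3 11.3]
0.225 [29.8  0.4 15.8]
0.3 [40.4  0.6 19.5]
0.375 [51.2  0.7 22.4]
0.45 [62.3  0.9 24.5]
0.525 [73.4  1.  25.8]
0.6 [84.7  1.2 26.2]
t 1.8167 p [ 501.8 -245.   165.7] rpy [-1.7998e+02  1.1000e-01 -1.7914e+02] F [-0.6 -0.2 -0.5] open 0.0598 gf 0.0 q [ -6.  13. -21.   0. -56. -83.]
(np.float64(585.2452725423932), np.float64(-242.98781550116303), np.float64(190.0)) -> [-83.5   0.8 -24.1]
```

>>> {"fn": "move_arm", "kwargs": {
  "motion": [
    [[0,1,1],[0,0,0],0.7],
    [[0,1,1],[0,0,0],0.7],
    [[0,1,1],[0,0,0],0.7],
    [[0,1,1],[0,0,0],0.7],
    [[0,1,1],[0,0,0],0.7],
    [[0,1,1],[0,0,0],0.7]
  ]
}}

```text
clock: 2.32
tool_pos: [0.5007, -0.2422, 0.1634]
orientation: [179.9, -0.0, -179.1]
force: [-2.3, 11.2, 3.7]
opening: 0.0346
gripper_force: 30.0
```

>>> {"fn": "move_arm", "kwargs": {
  "motion": [
    [[-9.5,1,-6],[0,0,0],0.7],
    [[-19.5,1,-11.5],[0,0,0],0.7],
    [[-30,1,-16],[0,0,0],0.7],
    [[-40.5,1,-19.5],[0,0,0],0.7],
    [[-51,1,-22.5],[0,0,0],0.7],
    [[-62,2,-24.5],[0,0,0],0.7],
    [[-73.5,2,-26],[0,0,0],0.7],
    [[-84.5,2,-26],[0,0,0],0.7],
    [[-84.5,2,-26],[0,0,0],0.7],
    [[-84.5,2,-26],[0,0,0],0.7]
  ]
}}

```text
clock: 3.15
tool_pos: [0.5869, -0.2406, 0.1893]
orientation: [-180.0, 0.1, -179.1]
force: [2.5, -2.2, -3.0]
opening: 0.0346
gripper_force: 30.0
```

Run:
```python
from h import *
plan([(585.2,-243,190)])
s=snap('scene','s2');c=s['color'][190:330,190:340];cv2.imwrite('pics/s2c.png',cv2.resize(c,None,fx=4,fy=4,interpolation=cv2.INTER_CUBIC))
```

```text
t 3.15 p [ 586.9 -240.6  189.3] rpy [-1.7998e+02  8.0000e-02 -1.7913e+02] F [ 2.5 -2.2 -3. ] open 0.0346 gf 29.99939203262329 q [ -5.  19.  -9.   0. -62. -84.]
(585.2, -243, 190) -> [ 1.7 -2.4 -0.7]
```

View pics/s2c.png

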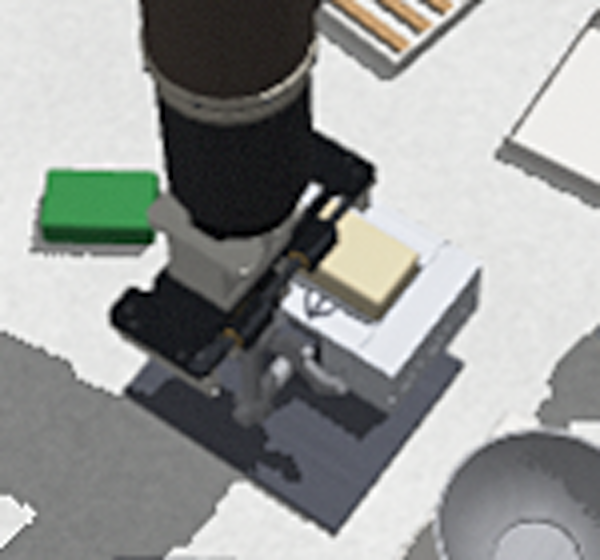

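The bar is standing proud at crop (370,255) and the lever is upright. Now I'll release and rise.

>>> {"fn": "move_arm", "kwargs": {
  "motion": [
    [[0,0,0],[0,0,0],0.4],
    [[0,0,0],[0,0,0],0.2],
    [[0,0,0],[0,0,0],0],
    [[0,0,0],[0,0,0],0],
    [[0,0,0],[0,0,0],0],
    [[0,0,-20],[0,0,0],0],
    [[0,0,-45],[0,0,0],0],
    [[0,0,-70],[0,0,0],0],
    [[0,0,-75],[0,0,0],0],
    [[0,0,-75],[0,0,0],0]
  ]
}}

```text
clock: 4.03
tool_pos: [0.5867, -0.2408, 0.2674]
orientation: [-179.9, 0.3, -179.1]
force: [0.1, 0.2, -0.5]
opening: 0.0873
gripper_force: 0.0
```

Run:
```python
from h import *
plan([(583.5,-117,265)],-179.2)
a=snap('top','t3');b=snap('scene','s3');w=snap('wrist','w3')
for s in (a,b,w): print(proj(s,[.5835,-.1175,.094]).round(),proj(s,[.585,-.243,.19]).round())
```

```text
t 4.0333 p [ 586.7 -240.8  267.4] rpy [-179.94    0.27 -179.13] F [ 0.1  0.2 -0.5] open 0.0873 gf 0.0 q [ -5.  16.  -3.   0. -71. -84.]
(583.5, -117, 265) -> [  1.4 123.8   2.2]
turn [-0.06  0.27  0.07]
[319. 178.] [366. 169.]
[278. 252.] [251. 266.]
[416. 197.] [274. 236.]
```

View pics/w3.png

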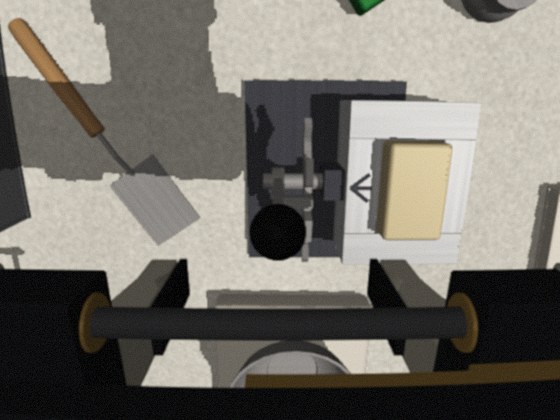

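The wrist view shows the knob at (277,232), beside the quadrant's middle, and the raised bar centred near (417,191). I'll refine the bar position.

Run:
```python
from h import *
for f,(u,v) in (('t3',(319,178)),('s3',(278,252)),('w3',(416,197))):
    s=load(f);h=cv2.cvtColor(s['color'],cv2.COLOR_BGR2HSV).astype(int);m=((h[...,1]>45)&(h[...,2]>130)&(h[...,0]>15)&(h[...,0]<35)).astype(np.uint8)
    n,l,st,ce=cv2.connectedComponentsWithStats(m);i=l[v,u];c=cv2.findContours((l==i).astype(np.uint8),0,1)[0][0]
    P=np.array([onz(s,*p[0],.094)[:2]*1e3 for p in c],np.float32);print(f,st[i],[np.round(q,1) for q in cv2.minAreaRect(P)])
s=load('t3');h=cv2.cvtColor(s['color'],cv2.COLOR_BGR2HSV)
```

```text
t3 [     0      0    560    420 227717] [array([523.,  18.]), array([1789.3, 1289.2]), np.float64(88.1)]
s3 [262 240  32  26 276] [array([ 583.4, -118.5]), array([87.5, 53.2]), np.float64(0.0)]
w3 [ 384  144   68   96 5568] [array([ 579.9, -117.2]), array([87.6, 53.2]), np.float64(0.8)]
```

>>> {"fn": "move_arm", "kwargs": {
  "motion": [
    [[1,25,0],[0,0,0],0],
    [[2,60,0],[0,0,0],0],
    [[3,95,0],[0,0,0],0],
    [[4,118,0],[0,0,0],0],
    [[4,124,0],[0,0,0],0],
    [[4,124,0],[0,0,0],0],
    [[4,124,0],[0,0,0],0],
    [[4,124,0],[0,0,0],0]
  ]
}}

```text
clock: 4.85
tool_pos: [0.5797, -0.1173, 0.2639]
orientation: [-180.0, -0.1, -179.2]
force: [-0.6, 0.2, 0.2]
opening: 0.0874
gripper_force: 0.0
```

```bash
python3 -c "
from h import *
plan([(582,-117.5,120),(582,-117.5,92)],-179.2)"
```

```text
t 4.85 p [ 579.7 -117.3  263.9] rpy [-1.7999e+02 -6.0000e-02 -1.7916e+02] F [-0.6  0.2  0.2] open 0.0874 gf 0.0 q [  7.  12.  -9.   0. -69. -97.]
(582, -117.5, 120) -> [ -2.5  -0.2 143.9]
(582, -117.5, 92) -> [ -2.5  -0.2 171.9]
turn [-0.01 -0.06  0.04]
```

>>> {"fn": "move_arm", "kwargs": {
  "motion": [
    [[-1,0,30],[0,0,0],0],
    [[-2,0,65],[0,0,0],0],
    [[-2,0,100],[0,0,0],0],
    [[-2,0,130],[0,0,0],0],
    [[-2,0,150],[0,0,0],0],
    [[-2,0,162],[0,0,0],0],
    [[-2,0,168],[0,0,0],0],
    [[-2,0,169],[0,0,0],0],
    [[-2,0,169],[0,0,0],0]
  ]
}}

```text
clock: 5.6
tool_pos: [0.582, -0.1173, 0.0956]
orientation: [-180.0, -0.0, -179.2]
force: [0.3, -1.1, -0.1]
opening: 0.0875
gripper_force: 0.0
```

```bash
python3 -c "
from h import *
plan([(582,-117.5,92)],-179.2)
snap('scene','s4');s=load('s4');cv2.imwrite('pics/s4c.png',cv2.resize(s['color'][170:330,190:350],None,fx=3.7,fy=3.7,interpolation=2))"
```

```text
t 5.6 p [ 582.  -117.3   95.6] rpy [-1.7999e+02 -1.0000e-02 -1.7918e+02] F [ 0.3 -1.1 -0.1] open 0.0875 gf 0.0 q [  7.  21. -21.   0. -49. -97.]
(582, -117.5, 92) -> [ 0.  -0.2  3.6]
turn [-0.01 -0.01  0.02]
```

View pics/s4c.png

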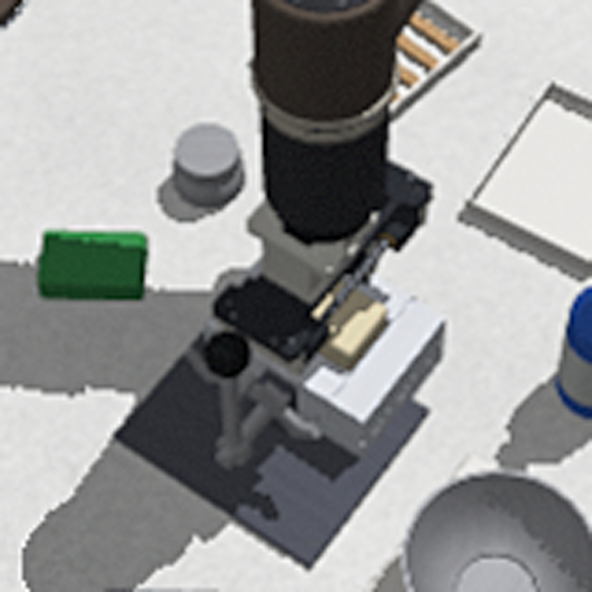

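The lever is upright at crop (228,355), clear of the gripper, and the fingers straddle the bar. I'll close on it.

>>> {"fn": "move_arm", "kwargs": {
  "motion": [
    [[0,0,2],[0,0,0],0],
    [[0,0,3],[0,0,0],0.2],
    [[0,0,3],[0,0,0],0.4],
    [[0,0,3],[0,0,0],0.5],
    [[0,0,3],[0,0,0],0.5],
    [[0,0,3],[0,0,0],0.5],
    [[0,0,3],[0,0,0],0.5],
    [[0,0,3],[0,0,0],0.5],
    [[0,0,3],[0,0,0],0.5],
    [[0,0,3],[0,0,0],0.5]
  ]
}}

```text
clock: 6.48
tool_pos: [0.5819, -0.1165, 0.0928]
orientation: [180.0, 0.0, -179.1]
force: [-0.2, 1.1, 1.6]
opening: 0.0557
gripper_force: 30.0
```

Gripped at 55.7 mm. Now I'll lift straight up.

>>> {"fn": "move_arm", "kwargs": {
  "motion": [
    [[0,0,-4],[0,0,0],0.55],
    [[0,0,-10],[0,0,0],0.55],
    [[0,0,-20],[0,0,0],0.55],
    [[0,0,-35],[0,0,0],0.55],
    [[0,0,-55],[0,0,0],0.55],
    [[0,0,-80],[0,0,0],0.55],
    [[0,0,-105],[0,0,0],0.55],
    [[0,0,-130],[0,0,0],0.55],
    [[0,0,-148],[0,0,0],0.55],
    [[0,0,-155],[0,0,0],0.55]
  ]
}}

```text
clock: 7.32
tool_pos: [0.583, -0.1168, 0.2519]
orientation: [-180.0, 0.3, -179.1]
force: [1.2, -0.3, -1.0]
opening: 0.056
gripper_force: 30.0
```

```bash
python3 -c "
from h import *
# tray-aligned yaw -7 => tool yaw 173 (or -187)
plan([(425,173,240),(425,173,44)],-187)
snap('wrist','w5')"
```

```text
t 7.3167 p [ 583.  -116.8  251.9] rpy [-179.98    0.32 -179.12] F [ 1.2 -0.3 -1. ] open 0.056 gf 29.99978631734848 q [  8.  13. -10.   0. -67. -97.]
(425, 173, 240) -> [153.6 292.2  11. ]
(425, 173, 44) -> [154.7 292.3 207. ]
turn [0.   0.32 7.88]
```

View pics/w5.png

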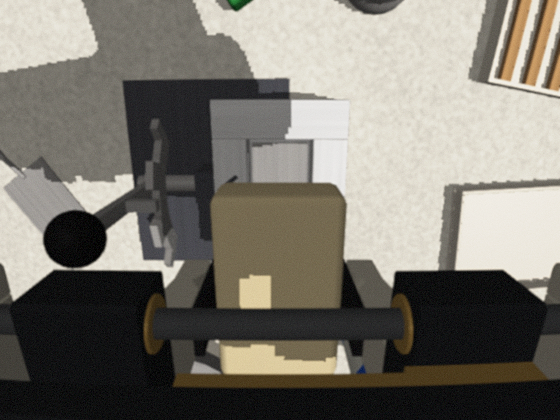

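The wrist view shows the bar held level between the pads at (280,265), with the cavity below it empty and the lever still upright. I'll carry it over the tray.

>>> {"fn": "move_arm", "kwargs": {
  "motion": [
    [[8,15,0],[0,0,0],0.55],
    [[24,45,0],[0,0,1],0.55],
    [[42,80,0],[0,0,2],0.55],
    [[61,115,0],[0,0,3],0.55],
    [[79,150,0],[0,0,4],0.55],
    [[98,185,0],[0,0,5],0.55],
    [[116,220,0],[0,0,6],0.55],
    [[134,254,0],[0,0,7],0.55],
    [[147,280,0],[0,0,8],0.55],
    [[153,292,0],[0,0,8],0.55]
  ]
}}

```text
clock: 8.2
tool_pos: [0.4225, 0.1751, 0.2469]
orientation: [180.0, -0.0, 172.9]
force: [-0.2, -0.1, -0.6]
opening: 0.056
gripper_force: 30.0
```

>>> {"fn": "move_arm", "kwargs": {
  "motion": [
    [[0,0,0],[0,0,0],0.55],
    [[0,0,0],[0,0,0],0.55],
    [[0,0,0],[0,0,0],0.55]
  ]
}}

```text
clock: 8.45
tool_pos: [0.4242, 0.1726, 0.247]
orientation: [-180.0, -0.0, 172.9]
force: [-0.6, 0.6, -0.2]
opening: 0.0553
gripper_force: 30.0
```

Run:
```python
from h import *
plan([(425,173,240),(425,173,43)],-187)
s=snap('wrist','w6')
print([proj(s,[.425+dx*.9925+dy*.122,.173-dx*.122+dy*.9925,.022]).round().tolist() for dx,dy in((-.065,-.08),(-.065,.08),(.065,.08),(.065,-.08))])
```

```text
t 8.45 p [424.2 172.6 247. ] rpy [-1.7995e+02 -4.0000e-02  1.7287e+02] F [-0.6  0.6 -0.2] open 0.0553 gf 29.999749660491943 q [  47.   -0.  -25.   -0.  -65. -144.]
(425, 173, 240) -> [-0.7  0.5  7. ]
(425, 173, 43) -> [ -0.9   0.7 204. ]
turn [-0.05 -0.04 -0.13]
[[198.0, 120.0], [361.0, 119.0], [353.0, 242.0], [206.0, 243.0]]
```

View pics/w6.png

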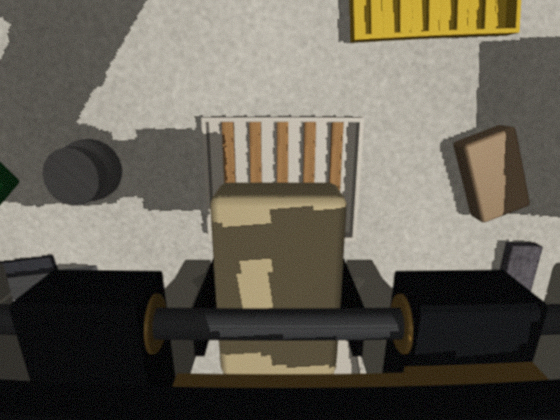

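The near rim corners are at (203,118) and (362,118), against predicted (198,120) and (361,119), so the bar is centred and aligned. I'll lower it.

>>> {"fn": "move_arm", "kwargs": {
  "motion": [
    [[0,0,15],[0,0,0],0.55],
    [[0,0,45],[0,0,0],0.55],
    [[0,0,80],[0,0,0],0.55],
    [[0,0,115],[0,0,0],0.55],
    [[0,0,145],[0,0,0],0.55],
    [[0,0,168],[0,0,0],0.55],
    [[0,0,184],[0,0,0],0.55],
    [[0,0,192],[0,0,0],0.55],
    [[0,0,194],[0,0,0],0.55],
    [[0,0,194],[0,0,0],0.55]
  ]
}}

```text
clock: 9.33
tool_pos: [0.4248, 0.1725, 0.0534]
orientation: [-180.0, -0.0, 172.8]
force: [-0.2, -0.1, -0.6]
opening: 0.0554
gripper_force: 30.0
```

>>> {"fn": "move_arm", "kwargs": {
  "motion": [
    [[0,0,2],[0,0,0],0.55],
    [[0,0,4],[0,0,0],0.55],
    [[0,0,6],[0,0,0],0.55],
    [[0,0,8],[0,0,0],0.55],
    [[0,0,9],[0,0,0],0.55],
    [[0,0,9],[0,0,0],0.55]
  ]
}}

```text
clock: 9.83
tool_pos: [0.4244, 0.1731, 0.0445]
orientation: [180.0, -0.0, 172.9]
force: [0.2, -0.6, -0.5]
opening: 0.0558
gripper_force: 30.0
```

>>> {"fn": "move_arm", "kwargs": {
  "motion": [
    [[0,0,1],[0,0,0],0.55],
    [[0,0,2],[0,0,0],0.55],
    [[0,0,2],[0,0,0],0.55],
    [[0,0,2],[0,0,0],0.55]
  ]
}}

```text
clock: 10.17
tool_pos: [0.4244, 0.1731, 0.0425]
orientation: [-180.0, -0.0, 172.9]
force: [1.1, 0.5, -0.4]
opening: 0.0558
gripper_force: 30.0
```

>>> {"fn": "move_arm", "kwargs": {
  "motion": [
    [[0,0,0.5],[0,0,0],0.55],
    [[0,0,1],[0,0,0],0.55],
    [[0,0,1],[0,0,0],0.55],
    [[0,0,1],[0,0,0],0.55]
  ]
}}

```text
clock: 10.5
tool_pos: [0.4244, 0.1731, 0.0415]
orientation: [-180.0, -0.0, 172.9]
force: [0.6, -0.2, -1.6]
opening: 0.0558
gripper_force: 30.0
```

>>> {"fn": "move_arm", "kwargs": {
  "motion": [
    [[0,0,0.5],[0,0,0],0.55],
    [[0,0,1],[0,0,0],0.55],
    [[0,0,1],[0,0,0],0.55],
    [[0,0,1],[0,0,0],0.55]
  ]
}}

```text
clock: 10.83
tool_pos: [0.4245, 0.1731, 0.0408]
orientation: [180.0, 0.0, 172.9]
force: [-2.0, 0.1, 3.7]
opening: 0.0556
gripper_force: 30.0
```

>>> {"fn": "move_arm", "kwargs": {
  "motion": [
    [[0,0,0.5],[0,0,0],0.55],
    [[0,0,0.5],[0,0,0],0.55],
    [[0,0,0.5],[0,0,0],0.55]
  ]
}}

```text
clock: 11.08
tool_pos: [0.4245, 0.1731, 0.0407]
orientation: [180.0, 0.0, 172.9]
force: [-3.8, -0.3, 11.4]
opening: 0.0555
gripper_force: 30.0
```

The bar is resting on the slats: 11 N, and the height has stopped falling. I'll release slowly, then rise.

>>> {"fn": "move_arm", "kwargs": {
  "motion": [
    [[0,0,-0.5],[0,0,0],0.5],
    [[0,0,-0.5],[0,0,0],0.33],
    [[0,0,-0.5],[0,0,0],0.3],
    [[0,0,-0.5],[0,0,0],0.25],
    [[0,0,-0.5],[0,0,0],0.2],
    [[0,0,-0.5],[0,0,0],0.15],
    [[0,0,-0.5],[0,0,0],0.15],
    [[0,0,-0.5],[0,0,0],0.15]
  ]
}}

```text
clock: 11.75
tool_pos: [0.4245, 0.1731, 0.0405]
orientation: [-180.0, -0.0, 172.9]
force: [-0.6, -0.8, 0.1]
opening: 0.0742
gripper_force: 0.0
```

>>> {"fn": "move_arm", "kwargs": {
  "motion": [
    [[0,0,-10],[0,0,0],0.15],
    [[0,0,-30],[0,0,0],0.15],
    [[0,0,-60],[0,0,0],0.15],
    [[0,0,-95],[0,0,0],0.15],
    [[0,0,-130],[0,0,0],0.15],
    [[0,0,-165],[0,0,0],0.15],
    [[0,0,-190],[0,0,0],0.15],
    [[0,0,-200],[0,0,0],0.15],
    [[0,0,-200],[0,0,0],0.15]
  ]
}}

```text
clock: 12.5
tool_pos: [0.4255, 0.1739, 0.2433]
orientation: [179.8, 0.2, 172.9]
force: [0.3, 0.8, -0.3]
opening: 0.0746
gripper_force: 0.0
```

Run:
```python
from h import *
plan([(425,173,240)])
b=snap('scene','s7')['color'];w=snap('wrist','w7')['color']
c=cv2.resize(b[150:330,190:400],(448,384),interpolation=2);d=cv2.resize(w,(350,262));o=np.zeros((384,798,3),np.uint8);o[:,:448]=c;o[:262,448:]=d;cv2.imwrite('pics/f7.png',o)
```

```text
t 12.5 p [425.5 173.9 243.3] rpy [179.77   0.2  172.87] F [ 0.3  0.8 -0.3] open 0.0746 gf 0.0 q [  47.   -0.  -26.    0.  -64. -144.]
(425, 173, 240) -> [ 0.4 -0.9  3.3]
```

View pics/f7.png

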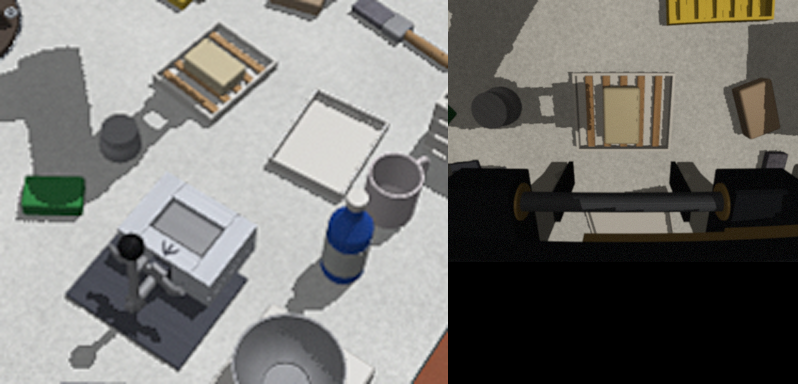

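The bar lies flat and centred on the slats at (215,65), and the lever knob stands upright at (130,245). One check of the lever angle, and I'll hand in if it's good.

Run:
```python
from h import *
s=load('s7');h=cv2.cvtColor(s['color'],cv2.COLOR_BGR2HSV)
m=np.zeros(h.shape[:2],np.uint8);m[250:280,238:266]=(h[250:280,238:266,2]<40)*255
c=max(cv2.findContours(m,0,1)[0],key=cv2.contourArea);u=cv2.minEnclosingCircle(c);print(u)
for a in (.4,.5,.6,.7,.8): print(a,proj(s,[.5853-.15*np.sin(.6-a),-.242,.04+.15*np.cos(.6-a)]).round(1))
k=min(np.arange(.3,.9,.02),key=lambda a:np.linalg.norm(proj(s,[.5853-.15*np.sin(.6-a),-.242,.04+.15*np.cos(.6-a)])-u[0]));print('angle',k)
if abs(k-.6)<.07: print(ctrl.close_job())
```

```text
((250.5, 265.5), 6.041623115539551)
0.4 [242.9 261.1]
0.5 [247.1 263.4]
0.6 [251.4 266.1]
0.7 [255.8 269.1]
0.8 [260.1 272.3]
angle 0.5800000000000003
the job is handed in; nothing more can be done
None
```

The job is handed in at about 12.5 s: the lever stands in the marked middle notch (measured 0.58 rad), and the cream bar lies flat on the slats of the white slatted tray, set down under light contact and with nothing else touched as far as the pictures show.

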